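Make the carrier up to three spread pots and click the keeper home

ROBOT

A 6-joint arm with a two-finger parallel gripper is mounted at the origin on the work surface. World frame = base frame: x ahead of the robot, y to its left, z up, the work surface at z = 0. Lengths are in m, angles in rad, forces in N, time in s.
With the tool pointing down it reaches from about 0.3 to 0.95 m from the base axis. Payload 3.1 kg.
Tool frame: the origin (TCP) lies on the centre line of the jaws, within the pads' length; the fingertips stand tcp_to_tips ahead of it and the grasp point (between the pads) lies 6 mm ahead of it (tcp_to_tips is the distance from the TCP to the fingertips, in m); z points along the fingers, y is the line along which they close (so a half turn about z gives the same grasp; the last joint's range is limited). The gripper opens to 85 mm and grips with 20 to 120 N. Pads are 22 mm wide; open, the fingers measure 114 mm over their backs; the gripper's body (76 mm by 85 mm) begins 54 mm behind the grasp point. The pads swing forward as they close: fully open they stand 13 mm farther back than shut.
Start: joints at [-1.366, 0.308, 1.634, -0, 1.2, -0.07], TCP at [0.17, -0.602, 0.256] pointing down, gripper open.
Joint ranges: [-3.06, 3.06], [-0.79, 1.96], [0.05, 2.63], [-1.19, 4.34], [0.05, 2.64], [-2.94, 2.94]. Speed limits (rad/s): [2.79, 2.79, 3.14, 3.14, 3.14, 3.14].

INTERFACE

Orientations are given as [roll, pitch, yaw] about the fixed x, y, z axes, in that order (R = Rz(yaw) Ry(pitch) Rx(roll)).
In Python, from station import goto, move_linear, goto_joints, let_go, gripper_close, pause, inverse_kinematics, read_state, snapshot, get_calibration, IKError, finish_job, recognise, trace, tcp_to_tips gives the robot as it stands. The module is installed in compiled form; this text tells all that it offers. Calls block until the motion is done:
- goto(position, orientation): joint-space move of the TCP to a pose.
- move_linear(position, orientation=None, velocity=0.15): straight line of the TCP; orientation=None keeps the orientation; velocity is the mean speed in m/s.
- goto_joints(angles): joint-space move.
- let_go() and gripper_close(grasp_force=None): open the fingers fully, or close them until they stop; grasp_force is the grip in N (None keeps the last).
- pause(seconds).
- inverse_kinematics(position, orientation): joint angles nearest the present ones, or None.
- read_state(): the state.
- snapshot(name): name is "scene" or "top" or "wrist"; returns (picture, depth): 420x560x3 uint8, red, green, blue; 420x560 float32, m along the optical axis (not along the pixel's ray), 0 where there is no reading.
- get_calibration(name): a dict with "intrinsics" (3x3 intrinsics, pixels), "rvec" (rotation vector, rad) and "tvec" (3), from world to camera coordinates, as OpenCV has them. Camera axes: x right, y down, z forward; pixel columns grow to the right and rows downward; lengths in m; the calibration is good to about 2 mm. A picture is of the moment at which its call begins: read the wrist's pose just before it. get_calibration takes no time and is no camera call; for the wrist camera it gives the pose at the moment of the call.
A pose or a line that the arm cannot do raises IKError and nothing moves.
- finish_job(): hands the job in; it is judged then, once.
Trained networks look in the newest picture that a camera, given by its name, has taken for a name from the list of things; names that differ only in an ending like _2 or _b are one class to them, and where a whole thing is asked for, a point or a joint stands for the part that bears it (a point fixed in the world has none). Each returns a list of dicts, best first, with "confidence" (0 to 1); they miss things now and then, are a little off and sometimes report something else, mostly with a low value. They report only what shows in the picture. A call takes as long as a camera call. They do not tell look-alikes from the thing itself.
- recognise(camera, name): "bbox" ([centre column, centre row, width, height] in pixels, round what is visible of it).
- trace(camera, name): "region" (420x560 bool, what is visible of it) and "bbox" ([centre column, centre row, width, height] in pixels, round what is visible of it).
The state is a dict: "clock": time; "joint_pos": joint angles; "joint_velocities": joint speeds; "joint_torque": joint torques, N m; "ee_pos": TCP position; "orientation": TCP orientation; "wrist_force": force on the tool from outside, world axes, zero at the start; "ft_torque": the same for the moment, N m; "grip_width": opening from 0.0 (shut) to 1.0 (fully open); "gripper_force": force on a finger pad.
Only numpy, scipy, OpenCV 4.12 (cv2) and the standard library are available. Lean on these libraries where they do the work, as an engineer would, in place of code of your own. Each camera call takes 0.05 s, during which the arm holds its last target. There are 200 camera calls.

TASK

Make the grey carrier up to exactly three gold-lidded chocolate pots: one stands in its tray already, so take what is missing from the sloping rack and stand the pots upright on the tray floor, leaving the spare gold-lidded pot and both white-lidded strawberry pots standing in the rack. Then, with the three in place, turn the yellow knob clockwise until it clicks past its detent and comes up against its stop, so that the keeper bar lies over the pots, and let go. Leave the other things on the table where they are.

Things in the scene. Friction and masses are not known exactly. Their poses are not given: they have to be found in the camera images.
- rack: fixed wooden rack, 300 mm along its y. Its board slopes 25 degrees, low towards its -x (the robot's side), with a lip 8 mm proud at the low side. Origin: centre of its foot on the table, z up; board surface 45 mm above it. Five pots stand square to the board against the lip in a row along y, 58 mm apart, undersides' centres near x = -5, z = 43 mm; their order varies
- carrier: fixed grey carrier. Origin: on the table under the centre of its tray; z up, x away from the robot, y along the tray. Tray floor 5 mm above the table, inside 64 mm (x) by 230 mm (y), walls 4 mm thick rising to 15 mm: one row of pots along y, with room for more than three. Beyond the +y end, at y = +145 mm, a post of 26 mm diameter carries the keeper
- keeper (a joint): angle (rad), growing clockwise from above, of the keeper on the post: a steel bar 18 mm wide reaching 243 mm from the axis, underside 53 mm above the table, with a yellow knob on top. 0 = open, bar 13 degrees from carrier +x towards +y; 1.80 = home, at its stop, bar along carrier -y over the pots. Turns stiffly; a sprung detent between 1.25 and 1.65 takes up to 0.25 N m to pass
- keeper_grip (a point): middle of the yellow knob's upright wing, on the turning axis, 84 mm above the table. Wing 44 mm long (along the bar), 13 mm thick, 73 to 96 mm above the table; under it a yellow disc of 48 mm diameter. The point turns with the keeper; its x axis lies 13 degrees clockwise of the bar and wing
- choc_a: chocolate-spread pot, straight-sided, 40 mm diameter, 42 mm tall with its lid, 40 to 90 g. Origin: centre of its underside, z along its axis to the lid. Dark brown, gold lid. Stands in the carrier tray at the start, anywhere along it
- choc_b: chocolate-spread pot, straight-sided, 40 mm diameter, 42 mm tall with its lid, 40 to 90 g. Origin: centre of its underside, z along its axis to the lid. Dark brown, gold lid. Starts in the rack, leaning 25 degrees with the board
- choc_c: chocolate-spread pot, straight-sided, 40 mm diameter, 42 mm tall with its lid, 40 to 90 g. Origin: centre of its underside, z along its axis to the lid. Dark brown, gold lid. Starts in the rack, leaning 25 degrees with the board
- choc_d: chocolate-spread pot, straight-sided, 40 mm diameter, 42 mm tall with its lid, 40 to 90 g. Origin: centre of its underside, z along its axis to the lid. Dark brown, gold lid. Starts in the rack, leaning 25 degrees with the board
- jam_a: strawberry-jam pot, straight-sided, 40 mm diameter, 42 mm tall with its lid, 40 to 90 g. Origin: centre of its underside, z along its axis to the lid. Red, white lid. Starts in the rack, leaning 25 degrees with the board
- jam_b: strawberry-jam pot, straight-sided, 40 mm diameter, 42 mm tall with its lid, 40 to 90 g. Origin: centre of its underside, z along its axis to the lid. Red, white lid. Starts in the rack, leaning 25 degrees with the board
- lemon: bystander: yellow lemon, 72 mm long, 56 mm thick, loose on the table
- spread_jar: bystander: brown spread jar, 72 mm diameter, 85 mm tall
- syrup: bystander: amber syrup bottle, 64 mm diameter, 170 mm tall
- mug: bystander: blue mug, 76 mm diameter, 85 mm tall
- spatula: bystander: steel spatula lying flat, 200 mm long
- bowl: bystander: white bowl of banana slices, 140 mm diameter, 55 mm tall
Mind the look-alikes: they are no part of the job. Leave any blue look-alike of the choc_b alone.

How it is judged:
On the way, in this order (a step that is already met when the one before it is completed fails the run):
1. exactly three chocolate pots stand upright on the tray floor, the spare one still in the rack, with the keeper still open (x of choc_a in the frame of carrier between -0.018 and 0.018 m and y of choc_a in the frame of carrier between -0.1 and 0.1 m and z of choc_a in the frame of carrier between 0.002 and 0.009 m and angle between choc_a's own z axis and vertical below 0.1 rad and (((x of choc_c in the frame of carrier between -0.018 and 0.018 m and y of choc_c in the frame of carrier between -0.1 and 0.1 m and z of choc_c in the frame of carrier between 0.002 and 0.009 m and angle between choc_c's own z axis and vertical below 0.1 rad) and (x of choc_d in the frame of carrier between -0.018 and 0.018 m and y of choc_d in the frame of carrier between -0.1 and 0.1 m and z of choc_d in the frame of carrier between 0.002 and 0.009 m and angle between choc_d's own z axis and vertical below 0.1 rad) and (x of choc_b in the frame of rack between -0.025 and 0.035 m and y of choc_b in the frame of rack between -0.15 and 0.15 m and z of choc_b in the frame of rack between 0.03 and 0.065 m and angle between the z axis of choc_b and the z axis of rack, either way round between 0.33 and 0.54 rad)) or ((x of choc_b in the frame of carrier between -0.018 and 0.018 m and y of choc_b in the frame of carrier between -0.1 and 0.1 m and z of choc_b in the frame of carrier between 0.002 and 0.009 m and angle between choc_b's own z axis and vertical below 0.1 rad) and (x of choc_d in the frame of carrier between -0.018 and 0.018 m and y of choc_d in the frame of carrier between -0.1 and 0.1 m and z of choc_d in the frame of carrier between 0.002 and 0.009 m and angle between choc_d's own z axis and vertical below 0.1 rad) and (x of choc_c in the frame of rack between -0.025 and 0.035 m and y of choc_c in the frame of rack between -0.15 and 0.15 m and z of choc_c in the frame of rack between 0.03 and 0.065 m and angle between the z axis of choc_c and the z axis of rack, either way round between 0.33 and 0.54 rad)) or ((x of choc_b in the frame of carrier between -0.018 and 0.018 m and y of choc_b in the frame of carrier between -0.1 and 0.1 m and z of choc_b in the frame of carrier between 0.002 and 0.009 m and angle between choc_b's own z axis and vertical below 0.1 rad) and (x of choc_c in the frame of carrier between -0.018 and 0.018 m and y of choc_c in the frame of carrier between -0.1 and 0.1 m and z of choc_c in the frame of carrier between 0.002 and 0.009 m and angle between choc_c's own z axis and vertical below 0.1 rad) and (x of choc_d in the frame of rack between -0.025 and 0.035 m and y of choc_d in the frame of rack between -0.15 and 0.15 m and z of choc_d in the frame of rack between 0.03 and 0.065 m and angle between the z axis of choc_d and the z axis of rack, either way round between 0.33 and 0.54 rad))) and value of joint keeper below 0.8 rad), for 0.2 s.
2. the keeper has been turned past its click to its stop (value of joint keeper above 1.72 rad), for 0.2 s.
At the end, for the whole second after the job is handed in: Exactly three chocolate pots stand in the tray (on its floor within 4 mm, upright within 0.10 rad); the spare one and both strawberry pots stand in the rack, square to its board within 6 degrees; all at rest (under 0.02 m/s); keeper past its click, at its stop (above 1.72 rad) (x of choc_a in the frame of carrier between -0.018 and 0.018 m and y of choc_a in the frame of carrier between -0.1 and 0.1 m and z of choc_a in the frame of carrier between 0.002 and 0.009 m and angle between choc_a's own z axis and vertical below 0.1 rad and (((x of choc_c in the frame of carrier between -0.018 and 0.018 m and y of choc_c in the frame of carrier between -0.1 and 0.1 m and z of choc_c in the frame of carrier between 0.002 and 0.009 m and angle between choc_c's own z axis and vertical below 0.1 rad) and (x of choc_d in the frame of carrier between -0.018 and 0.018 m and y of choc_d in the frame of carrier between -0.1 and 0.1 m and z of choc_d in the frame of carrier between 0.002 and 0.009 m and angle between choc_d's own z axis and vertical below 0.1 rad) and (x of choc_b in the frame of rack between -0.025 and 0.035 m and y of choc_b in the frame of rack between -0.15 and 0.15 m and z of choc_b in the frame of rack between 0.03 and 0.065 m and angle between the z axis of choc_b and the z axis of rack, either way round between 0.33 and 0.54 rad)) or ((x of choc_b in the frame of carrier between -0.018 and 0.018 m and y of choc_b in the frame of carrier between -0.1 and 0.1 m and z of choc_b in the frame of carrier between 0.002 and 0.009 m and angle between choc_b's own z axis and vertical below 0.1 rad) and (x of choc_d in the frame of carrier between -0.018 and 0.018 m and y of choc_d in the frame of carrier between -0.1 and 0.1 m and z of choc_d in the frame of carrier between 0.002 and 0.009 m and angle between choc_d's own z axis and vertical below 0.1 rad) and (x of choc_c in the frame of rack between -0.025 and 0.035 m and y of choc_c in the frame of rack between -0.15 and 0.15 m and z of choc_c in the frame of rack between 0.03 and 0.065 m and angle between the z axis of choc_c and the z axis of rack, either way round between 0.33 and 0.54 rad)) or ((x of choc_b in the frame of carrier between -0.018 and 0.018 m and y of choc_b in the frame of carrier between -0.1 and 0.1 m and z of choc_b in the frame of carrier between 0.002 and 0.009 m and angle between choc_b's own z axis and vertical below 0.1 rad) and (x of choc_c in the frame of carrier between -0.018 and 0.018 m and y of choc_c in the frame of carrier between -0.1 and 0.1 m and z of choc_c in the frame of carrier between 0.002 and 0.009 m and angle between choc_c's own z axis and vertical below 0.1 rad) and (x of choc_d in the frame of rack between -0.025 and 0.035 m and y of choc_d in the frame of rack between -0.15 and 0.15 m and z of choc_d in the frame of rack between 0.03 and 0.065 m and angle between the z axis of choc_d and the z axis of rack, either way round between 0.33 and 0.54 rad))) and x of jam_a in the frame of rack between -0.025 and 0.035 m and y of jam_a in the frame of rack between -0.15 and 0.15 m and z of jam_a in the frame of rack between 0.03 and 0.065 m and angle between the z axis of jam_a and the z axis of rack, either way round between 0.33 and 0.54 rad and x of jam_b in the frame of rack between -0.025 and 0.035 m and y of jam_b in the frame of rack between -0.15 and 0.15 m and z of jam_b in the frame of rack between 0.03 and 0.065 m and angle between the z axis of jam_b and the z axis of rack, either way round between 0.33 and 0.54 rad and linear speed of each of choc_a, choc_b, choc_c, choc_d, jam_a, jam_b below 0.02 m/s and value of joint keeper above 1.72 rad); the robot touches nothing.
It fails at once if a strawberry pot is shifted by more than 30 mm (distance of any of jam_a, jam_b from where it was at the start of the episode above 0.03 m).
It fails at once if a bystander is shifted by more than 40 mm (lemon and spatula 50 mm) (distance of any of lemon, spatula from where it was at the start of the episode above 0.05 m or distance of any of spread_jar, syrup, mug, bowl from where it was at the start of the episode above 0.04 m).
It also fails if it takes over 67 s, if anything falls off the work surface, if the arm or the gripper's body presses on something with over 40 N, if the wrist force passes 120 N, or if a joint passes its speed limit or range.

## Working session

There is one attempt and no reset: what is moved stays moved. The work goes in short steps, each a Python script; the robot and the scene stay as the last script left them, time stands still between calls to the robot, and variables do not carry over. Pictures are saved under pics/ and viewed, at most 10 in all, crops included, and the job is handed in when it is done.

```bash
mkdir -p pics
cat > h.py <<'E'
import numpy as np, cv2
from station import *
def cam(n):
    c=get_calibration(n); K=np.array(c["intrinsics"],float); R=cv2.Rodrigues(np.array(c["rvec"],float))[0]; return K,R,np.array(c["tvec"],float).ravel()
def pts(depth,C,m=None):
    K,R,t=C; ok=depth>0
    if m is not None: ok&=m
    v,u=np.nonzero(ok); z=depth[v,u]
    P=np.c_[(u-K[0,2])/K[0,0]*z,(v-K[1,2])/K[1,1]*z,z]
    return (P-t)@R, v,u
def proj(p,C):
    K,R,t=C; q=K@(R@np.asarray(p)+t); return q[:2]/q[2]
def save(n,im): cv2.imwrite("pics/"+n+".png",im[...,::-1])
E
python3 - <<'E'
from h import *
print(tcp_to_tips, read_state()["clock"])
for n in ["scene","top"]:
    C=cam(n); im,d=snapshot(n); save(n,im); np.savez(n+".npz",im=im,d=d,K=C[0],R=C[1],t=C[2])
    print(n,"campos",-C[1].T@C[2])
    for k in ["choc_a","jam_a","carrier","keeper","keeper_grip","rack"]:
        for r in trace(n,k):
            P,_,_=pts(d,C,r["region"])
            if len(P): print(k,round(r["confidence"],2),np.round(r["bbox"]),np.round(np.median(P,0),3),np.round(np.percentile(P,[2,98],axis=0),3).tolist())
E
```

```text
0.025 0.0
scene campos [ 1.2998456  -0.17507268  0.81388335]
choc_a 0.93 [294. 341.  26.  34.] [ 0.864 -0.022  0.035] [[0.825, -0.044, 0.0], [0.883, 0.005, 0.042]]
choc_a 0.86 [311. 229.  20.  20.] [0.639 0.082 0.074] [[0.605, 0.065, 0.047], [0.653, 0.102, 0.088]]
choc_a 0.81 [370. 200.  17.  26.] [0.576 0.244 0.072] [[0.542, 0.228, 0.048], [0.589, 0.266, 0.088]]
choc_a 0.73 [187. 234.  21.  22.] [ 0.551 -0.191  0.042] [[0.523, -0.209, 0.008], [0.559, -0.172, 0.049]]
choc_a 0.59 [327. 184.  21.  23.] [0.458 0.188 0.031] [[0.423, 0.169, 0.001], [0.469, 0.209, 0.041]]
choc_a 0.58 [200. 348.  29.  27.] [ 0.841 -0.194  0.036] [[0.82, -0.214, 0.017], [0.851, -0.174, 0.042]]
choc_a 0.5 [360. 175.  18.  20.] [0.441 0.279 0.032] [[0.409, 0.264, 0.004], [0.451, 0.302, 0.041]]
choc_a 0.49 [353. 234. 126.  78.] [0.632 0.18  0.036] [[0.568, 0.052, 0.003], [0.691, 0.342, 0.065]]
jam_a 0.75 [331. 220.  22.  26.] [0.619 0.135 0.074] [[0.588, 0.118, 0.048], [0.632, 0.156, 0.088]]
jam_a 0.65 [351. 211.  16.  25.] [0.598 0.19  0.073] [[0.563, 0.173, 0.049], [0.612, 0.21, 0.088]]
carrier 0.72 [194. 250
[... 1888 characters left out ...]
28. 120.] [ 0.536 -0.147  0.006] [[0.493, -0.335, -0.001], [0.756, -0.03, 0.091]]
carrier 0.74 [242. 184.  17.  16.] [0.619 0.082 0.079] [[0.6, 0.062, 0.055], [0.642, 0.104, 0.089]]
carrier 0.3 [222. 191.  19.  22.] [0.6   0.135 0.079] [[0.58, 0.117, 0.047], [0.627, 0.153, 0.09]]
keeper 0.67 [305. 176.  25. 101.] [ 0.621 -0.072  0.061] [[0.516, -0.094, 0.055], [0.771, -0.057, 0.096]]
keeper_grip 0.63 [308. 173.  21. 103.] [ 0.607 -0.071  0.061] [[0.516, -0.092, 0.055], [0.77, -0.058, 0.096]]
keeper_grip 0.59 [225. 300.  46.  83.] [0.311 0.126 0.003] [[0.259, 0.07, -0.003], [0.429, 0.172, 0.021]]
rack 0.9 [196. 195. 127.  76.] [0.597 0.202 0.049] [[0.515, 0.058, 0.001], [0.674, 0.337, 0.066]]
```

Run:
```python
import cv2
t=cv2.imread("pics/top.png"); s=cv2.imread("pics/scene.png")
cv2.imwrite("pics/topc.png",cv2.resize(t[70:330,120:430],(715,600),interpolation=cv2.INTER_CUBIC))
cv2.imwrite("pics/scenec.png",cv2.resize(s[150:390,130:430],(750,600),interpolation=cv2.INTER_CUBIC))
```

```text
(no output)
```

View pics/topc.png

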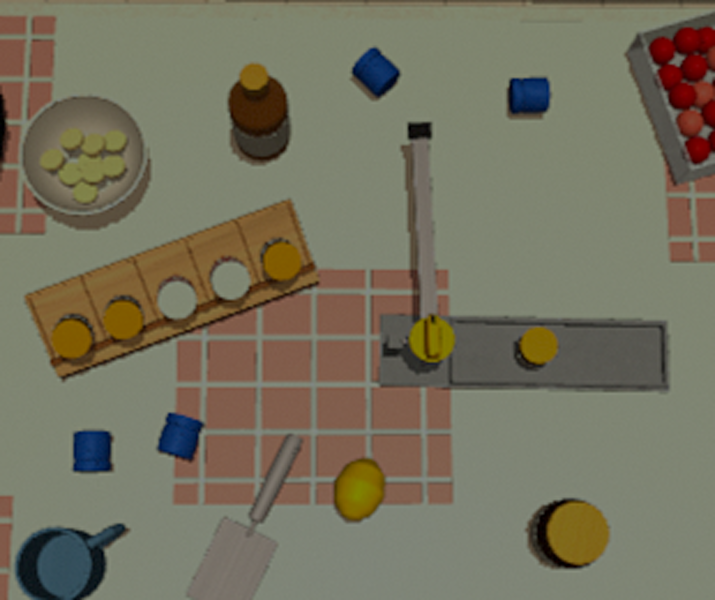

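View pics/scenec.png

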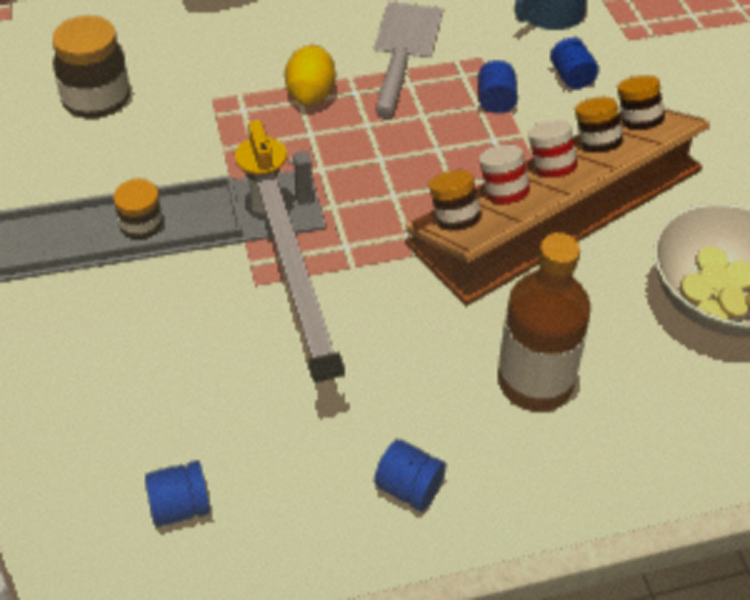

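Top: rack pots from right to left at full-image px (241,183) gold, (221,191) white, (196,198) white, (176,206) gold, (150,217) gold. A gold pot is in the tray at (352,219), and the knob is at about (307,217). Candidates that could be taken for a choc pot: the three gold rack pots above, plus four blue pots lying on the table at (282,104), (350,113), (160,265) and (198,259), which I reject along with the spread jar and the white-lidded pots. I choose the end pots (241,183) and (150,217).

```bash
cat > fit.py <<'E'
from h import *
from scipy.optimize import least_squares
S={}
for n in ["scene","top"]:
    f=np.load(n+".npz"); C=(f["K"],f["R"],f["t"]); P,v,u=pts(f["d"],C); S[n]=(P,f["im"][v,u].astype(int))
A={n:S[n][0] for n in S}
def fitpot(c0,ax,src):
    # surface of cylinder r=20 h=42: signed distance
    P=np.vstack([A[s] for s in src]); 
    e1=np.cross([0,1,0],ax);e1/=np.linalg.norm(e1);e2=np.cross(ax,e1)
    q=P-c0; h=q@ax; r=np.hypot(q@e1,q@e2); P=P[(h>.015)&(h<.055)&(r<.027)]
    def f(x):
        q=P-c0-x[0]*e1-x[1]*e2-x[2]*ax
        h=q@ax; r=np.hypot(q@e1,q@e2); a=r-.02;b=h-.042
        return np.where((a>0)&(b>0),np.hypot(a,b),np.maximum(a,b))
    s=least_squares(f,[0,0,0],loss="soft_l1",f_scale=.001)
    x=s.x; return c0+x[0]*e1+x[1]*e2+x[2]*ax, np.median(abs(f(x))),len(P)
if __name__=="__main__":
    yaw=np.arctan2(.082,.215)
    tops=np.array([[.619,.081],[.599,.135],[.577,.189],[.557,.245],[.537,.296]])
    for it in range(2):
        ax=np.array([-np.sin(.4363)*np.cos(yaw),-np.sin(.4363)*np.sin(yaw),np.cos(.4363)])
        for src in (["scene"],["top"],["scene","top"]):
            B=[]
            for k,t in enumerate(tops):
                c0=np.r_[t,.083]-.042*ax
                for _ in range(3): c0,m,N=fitpot(c0,ax,src)
                B.append(c0); print(src,k,np.round(c0,4),round(m,4),N)
        B=np.array(B); d=np.polyfit(B[:,1],B[:,0],1)[0]; yaw=np.arctan(-d); print("rack yaw",yaw)
    for src in (["scene"],["top"],["scene","top"]):
        c0=np.array([.533,-.19,.005])
        for _ in range(3): c0,m,N=fitpot(c0,np.array([0,0,1.]),src)
        print("choc_a",src,np.round(c0,4),m,N)
    for n in ["scene","top"]:
        P,c=S[n]
        def sel(x0,x1,y0,y1,z0,z1): return P[(P[:,0]>x0)&(P[:,0]<x1)&(P[:,1]>y0)&(P[:,1]<y1)&(P[:,2]>z0)&(P[:,2]<z1)]
        rim=sel(.47,.6,-.36,-.1,.011,.02); r=cv2.minAreaRect(rim[:,:2].astype(np.float32)); print(n,"rim",r,len(rim))
        for y0,y1 in((-.31,-.26),(-.2,-.24)[::-1],(-.15,-.11)): 
            q=rim[(rim[:,1]>y0)&(rim[:,1]<y1)]; hi=q[q[:,0]>.535];lo=q[q[:,0]<.535]; print("  walls",y0,lo[:,0].mean() if len(lo) else 0,hi[:,0].mean() if len(hi) else 0,len(lo),len(hi))
        bar=sel(.58,.77,-.12,-.03,.054,.075); m=bar.mean(0);u,s,vt=np.linalg.svd(bar[:,:2]-m[:2],full_matrices=False); print(n,"bar",m,np.arctan2(*(vt[0]*np.sign(vt[0,0]))[::-1]))
        w=sel(.48,.58,-.12,-.03,.091,.11); r=cv2.minAreaRect(w[:,:2].astype(np.float32)); print(n,"wing",w.mean(0),r,np.percentile(w[:,2],90))
        dd=sel(.48,.58,-.12,-.03,.066,.078); print(n,"disc",cv2.minEnclosingCircle(dd[:,:2].astype(np.float32)),np.median(dd[:,2]))
E
python3 fit.py
```

```text
['scene'] 0 [0.6361 0.0888 0.0429] 0.0008 307
['scene'] 1 [0.6154 0.1422 0.0428] 0.0007 289
['scene'] 2 [0.5946 0.1973 0.043 ] 0.0007 273
['scene'] 3 [0.573  0.2524 0.0426] 0.0008 268
['scene'] 4 [0.553  0.3047 0.0425] 0.0009 253
['top'] 0 [0.6323 0.0865 0.0423] 0.0011 244
['top'] 1 [0.6119 0.1402 0.0424] 0.0012 243
['top'] 2 [0.5908 0.1953 0.042 ] 0.0013 246
['top'] 3 [0.5697 0.2506 0.0421] 0.0014 253
['top'] 4 [0.5497 0.303  0.042 ] 0.0013 264
['scene', 'top'] 0 [0.6354 0.0882 0.0432] 0.0011 546
['scene', 'top'] 1 [0.6147 0.1417 0.0432] 0.0011 526
['scene', 'top'] 2 [0.5938 0.1968 0.0431] 0.0011 518
['scene', 'top'] 3 [0.5723 0.252  0.0429] 0.0012 517
['scene', 'top'] 4 [0.5521 0.3043 0.0428] 0.0013 512
rack yaw 0.3675349276898942
['scene'] 0 [0.6361 0.0888 0.0429] 0.0008 307
['scene'] 1 [0.6154 0.1423 0.0428] 0.0007 289
['scene'] 2 [0.5945 0.1974 0.043 ] 0.0007 273
['scene'] 3 [0.573  0.2524 0.0426] 0.0008 268
['scene'] 4 [0.5529 0.3047 0.0425] 0.0009 253
['top'] 0 [0.6323 0.0865 0.0423] 0.0011 244
['top'] 1 [0.6119 0.1402 0.0424] 0.0012 243
['top'] 2 [0.5908 0.1953 0.042 ] 0.0013
[... 1167 characters left out ...]
83, -0.07508612424135208), 0.025569763034582138) 0.07258994901186232
top rim ((0.5318855047225952, -0.22122740745544434), (0.23766078054904938, 0.07339257746934891), 88.71502685546875) 395
  walls -0.31 0.4957597219081981 0.5647295029535183 31 35
  walls -0.24 0.4986439700685272 0.5653073455765817 31 22
  walls -0.15 0.5000904357801204 0.5671797477867242 20 28
top bar [ 0.67718651 -0.07051783  0.05922341] 0.03677296512112954
top wing [ 0.53386217 -0.07564463  0.09462044] ((0.5343846678733826, -0.07589361816644669), (0.04178118705749512, 0.012655054219067097), 2.6383605003356934) 0.09705319644924734
top disc ((0.5331175923347473, -0.06543678790330887), 0.03396314010024071) 0.07246466972851043
```

```bash
cat >> h.py <<'E'
from scipy.spatial.transform import Rotation as Ro
YR=.3675; T=np.radians(25)
AX=np.array([-np.sin(T)*np.cos(YR),-np.sin(T)*np.sin(YR),np.cos(T)]); UP=np.array([np.cos(T)*np.cos(YR),np.cos(T)*np.sin(YR),np.sin(T)])
def rpy(z,y):
    return Ro.from_matrix(np.c_[np.cross(y,z),y,z]).as_euler("xyz").tolist()
def st():
    s=read_state(); print("t",round(s["clock"],2),"tcp",np.round(s["ee_pos"],4),"grip",round(s["grip_width"],3),"F",np.round(s["wrist_force"],1),"M",np.round(s["ft_torque"],2),"gf",np.round(s["gripper_force"],1)); return s
CY=-.022; CX=np.array([np.cos(CY),np.sin(CY),0]); CYV=np.array([-np.sin(CY),np.cos(CY),0]); CC=np.array([.534,-.2200,0])
E
python3 - <<'E'
from h import *
p0=np.array([.6342,.0877,.0426]);p4=np.array([.5513,.3038,.0424])
D=np.array([0,0,-1.])
for s in (1,-1):
    for nm,p,o in (("p0",p0+AX*.15,rpy(-AX,s*UP)),("p0",p0+AX*.026,rpy(-AX,s*UP)),("p4",p4+AX*.026,rpy(-AX,s*UP)),("c",CC-.032*CYV+[0,0,.031],rpy(D,s*CX)),("c2",CC-.09*CYV+[0,0,.031],rpy(D,s*CX))):
        q=inverse_kinematics(p.tolist(),o); print(s,nm,None if q is None else np.round(q,2))
for a in (np.radians(2.2)+np.pi/2,np.radians(2.2)-np.pi/2):
    y=np.array([np.cos(a),np.sin(a),0]); q=inverse_kinematics([.537,-.075,.1],rpy(D,y)); print("k",np.round(q,2))
E
```

```text
1 p0 [-0.05  0.13  2.09  0.34  0.54 -0.68]
1 p0 [-0.01  0.42  2.02  0.49  0.33 -0.81]
1 p4 [ 0.45  0.4   2.05 -0.14  0.26  0.21]
1 c [-0.52  0.54  1.83 -0.    0.77 -0.49]
1 c2 [-0.6   0.58  1.77  0.    0.8  -0.58]
-1 p0 [-0.05  0.13  2.09  0.34  0.54  2.47]
-1 p0 [-0.01  0.42  2.02  0.49  0.33  2.33]
-1 p4 [ 0.45  0.4   2.05 -0.14  0.26 -2.93]
-1 c [-0.52  0.54  1.83 -0.    0.77  2.65]
-1 c2 [-0.6   0.58  1.77  0.    0.8   2.57]
k [-0.22  0.36  1.93  0.    0.85 -1.83]
k [-0.22  0.36  1.93 -0.    0.85  1.31]
```

```bash
python3 - <<'E'
from h import *
D=np.array([0,0,-1.])
def shot(n):
    C=cam("wrist"); im,d=snapshot("wrist"); save(n,im); np.savez(n+".npz",im=im,d=d,K=C[0],R=C[1],t=C[2]); print(n,-C[1].T@C[2],C[1][2])
let_go()
goto((CC+.03*CYV+[0,0,.28]).tolist(),rpy(D,CX)); st(); shot("w1")
p0=np.array([.6342,.0877,.0426])
goto((p0+AX*.17).tolist(),rpy(-AX,UP)); st(); shot("w2")
p4=np.array([.5513,.3038,.0424])
a=cv2.imread("pics/w1.png");b=cv2.imread("pics/w2.png"); cv2.imwrite("pics/w12.png",cv2.resize(np.hstack([a,b]),(800,300)))
E
cat > fit2.py <<'E'
import fit; from fit import *
for n in ("w1","w2"):
    f=np.load(n+".npz"); P,v,u=pts(f["d"],(f["K"],f["R"],f["t"])); S[n]=(P,None); A[n]=P
    print(n,P.min(0),P.max(0))
if 1:
    P=A["w1"]
    def sel(x0,x1,y0,y1,z0,z1): return P[(P[:,0]>x0)&(P[:,0]<x1)&(P[:,1]>y0)&(P[:,1]<y1)&(P[:,2]>z0)&(P[:,2]<z1)]
    try:
        rim=sel(.47,.6,-.36,-.1,.011,.02); print("rim",cv2.minAreaRect(rim[:,:2].astype(np.float32)),len(rim))
        for y0,y1 in((-.31,-.26),(-.24,-.2),(-.15,-.11)):
            q=rim[(rim[:,1]>y0)&(rim[:,1]<y1)]; print("  walls",y0,q[q[:,0]<.535][:,0].mean(),q[q[:,0]>.535][:,0].mean())
        w=sel(.48,.58,-.12,-.03,.091,.11); print("wing",w.mean(0),cv2.minAreaRect(w[:,:2].astype(np.float32)),np.percentile(w[:,2],90))
        c0=np.array([.5355,-.192,.005])
        for _ in range(3): c0,m,N=fitpot(c0,np.array([0,0,1.]),["w1"])
        print("choc_a",c0,m,N)
    except Exception as e: print(e)
    for k,t in ((0,[.6342,.0877,.0426]),(1,[.6133,.141,.0426]),(4,[.5513,.3038,.0424])):
        c0=np.array(t)
        try:
            for _ in range(3): c0,m,N=fitpot(c0,AX,["w2"])
            print(k,c0,m,N)
        except Exception as e: print(k,e)
E
python3 fit2.py
```

```text
t 2.9 tcp [ 0.5344 -0.1909  0.2799] grip 1.001 F [ 0.4 -1.   1.4] M [-0.03 -0.06 -0.  ] gf 0.0
w1 [ 0.53600135 -0.11144084  0.3986655 ] [-0.00685425 -0.30932517 -0.95093163]
t 3.99 tcp [0.5683 0.0611 0.1976] grip 0.998 F [-0.3  0.3  1.2] M [-0.04  0.19 -0.04] gf 0.0
w2 [0.49316341 0.11759703 0.30519488] [ 0.48754394 -0.14414631 -0.86111715]
w1 [ 0.11538772 -0.92387358 -0.41313799] [ 1.382106   -0.00415434  0.35050162]
w2 [ 0.41486247 -0.36474992 -0.29176384] [1.38643258 0.7261176  0.28202146]
rim ((0.53380286693573, -0.2200024574995041), (0.23768973350524902, 0.07228168845176697), 88.9092788696289) 1916
  walls -0.31 0.49873449664003733 0.5662627755796661
  walls -0.24 0.4999351486882463 0.5675456793817465
  walls -0.15 0.5016704337358711 0.5692357010484304
wing [ 0.53661865 -0.07466888  0.09677647] ((0.5364649891853333, -0.0742679014801979), (0.04342956095933914, 0.013211573474109173), 2.344879627227783) 0.09815121137391702
choc_a [ 0.53540583 -0.1913856   0.00646361] 0.0004114980271379999 1176
0 [0.63405265 0.0885923  0.04413347] 0.0003554768374139719 2255
1 [0.61330885 0.14209796 0.04396988] 0.0004519144364236033 2424
4 [0.5513 0.3038 0.0424] nan 0
  return _methods._mean(a, axis=axis, dtype=dtype,
  ret = ret.dtype.type(ret / rcount)
```

View pics/w12.png

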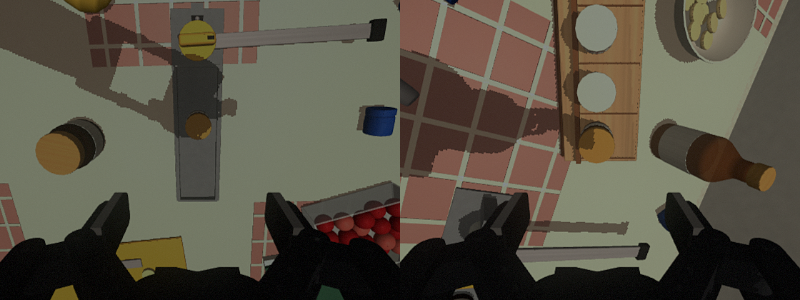

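```bash
cat >> h.py <<'E'
D=np.array([0,0,-1.]); G=.036
def pick(p):
    p=np.array(p); o=rpy(-AX,UP)
    goto((p+AX*.14).tolist(),o)
    move_linear((p+AX*G).tolist(),o,velocity=.08); st()
    gripper_close(40); st()
    move_linear((p+AX*.14).tolist(),o,velocity=.1); st()
def place(y):
    c=CC+y*CYV; o=rpy(D,CX)
    goto((c+[0,0,.16]).tolist(),o)
    move_linear((c+[0,0,.005+G+.010]).tolist(),o,velocity=.12)
    move_linear((c+[0,0,.005+G+.001]).tolist(),o,velocity=.02); st()
    let_go(); st()
    move_linear((c+[0,0,.16]).tolist(),o,velocity=.12)
E
python3 - <<'E'
from h import *
pick([.6341,.0882,.0430])
s=read_state()
if s["grip_width"]>.3: place(-.032)
im,d=snapshot("wrist"); save("w3",im)
im,d=snapshot("top"); save("t3",im)
b=cv2.imread("pics/w3.png"); a=cv2.resize(cv2.imread("pics/t3.png")[130:280,130:430],(560,280)); cv2.imwrite("pics/m3.png",cv2.resize(np.vstack([a,b[:300]]),(560,580)))
E
```

```text
t 5.74 tcp [0.6202 0.0827 0.0762] grip 1.002 F [ 0.4  0.2 -0.4] M [-0.07  0.22 -0.06] gf 0.0
t 6.23 tcp [0.6199 0.0827 0.0761] grip 0.458 F [-3.  -0.7  4.6] M [-0.14  0.37  0.02] gf 39.9
t 7.42 tcp [0.5785 0.067  0.1692] grip 0.454 F [-0.4  0.1 -0.7] M [-0.1   0.22  0.04] gf 40.3
t 10.31 tcp [ 0.5332 -0.252   0.0419] grip 0.459 F [-0.2  0.2 -0.4] M [-0.   -0.    0.02] gf 40.5
t 10.83 tcp [ 0.5333 -0.252   0.042 ] grip 0.996 F [-0.3  0.  -0.3] M [-0.02  0.02  0.04] gf 0.0
```

View pics/m3.png

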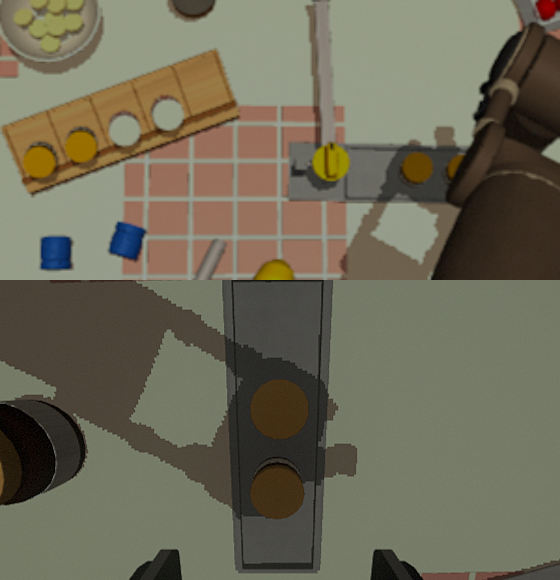

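The tray now holds two upright gold pots, at (280,408) and (278,490) in the lower half. The rack still shows two gold and two white pots, undisturbed. Next I take the far end pot.

Run:
```python
from h import *
pick([.5513,.3041,.0428])
s=read_state()
if s["grip_width"]>.3: place(-.089)
C=cam("wrist"); im,d=snapshot("wrist"); save("w4",im); np.savez("w4.npz",im=im,d=d,K=C[0],R=C[1],t=C[2])
import fit; fit.A["w"]=pts(d,C)[0]
for y in (.028,-.032,-.089):
    c0=CC+y*CYV+[0,0,.005]
    for _ in range(3): c0,m,N=fit.fitpot(c0,-D,["w"])
    print(np.round([(c0-CC)@CX,(c0-CC)@CYV,c0[2]],4),m,N)
```

```text
t 15.46 tcp [0.5373 0.2988 0.076 ] grip 0.999 F [0.8 0.1 0.3] M [-0.06  0.18 -0.04] gf 0.0
t 15.95 tcp [0.5371 0.2987 0.0759] grip 0.454 F [-3.3 -1.1  5.3] M [-0.13  0.32  0.02] gf 39.9
t 17.14 tcp [0.4958 0.2827 0.169 ] grip 0.454 F [ 0.6  0.4 -1. ] M [-0.06  0.24 -0.  ] gf 40.3
t 20.93 tcp [ 0.532  -0.3089  0.0419] grip 0.454 F [ 0.1  0.4 -1.1] M [-0.11 -0.03 -0.02] gf 40.5
t 21.46 tcp [ 0.5321 -0.309   0.0421] grip 0.999 F [-0.4  0.3  0.3] M [-0.01 -0.   -0.04] gf 0.0
[0.0008 0.029  0.0062] 0.00044094280857160696 3676
[-0.0004 -0.0317  0.0063] 0.0004110541965063816 2739
[-0.0005 -0.0884  0.0064] 0.00037150225629366956 2547
```

Run:
```python
from h import *
a=np.radians(92.2); y=np.array([np.cos(a),np.sin(a),0]); o=rpy(D,y); p=np.array([.5366,-.0746,0])
goto((p+[0,0,.18]).tolist(),o); move_linear((p+[0,0,.101]).tolist(),o,velocity=.08); st()
gripper_close(80); s=st()
q0=np.array(s["joint_pos"],float); print(q0)
for dq in [.3,.6,.9,1.1,1.3,1.45,1.55,1.6,1.64]:
    q=q0.copy(); q[5]+=dq; goto_joints(q.tolist()); s=st(); print("   j6",s["joint_pos"][5]-q0[5])
```

```text
t 24.93 tcp [ 0.5372 -0.0747  0.1016] grip 0.999 F [ 0.9 -0.4  0.4] M [-0.01 -0.01  0.03] gf 0.0
t 25.59 tcp [ 0.5366 -0.0742  0.1014] grip 0.13 F [-1.5  2.7  3.9] M [ 0.33  0.15 -0.  ] gf 80.4
[-2.18115552e-01  3.53009612e-01  1.93304382e+00  9.73541465e-04
  8.55797576e-01 -1.82762044e+00]
t 25.98 tcp [ 0.5366 -0.074   0.1014] grip 0.132 F [-1.9  3.4  1.6] M [ 0.22  0.09 -0.08] gf 80.1
   j6 0.297172125902992
t 26.38 tcp [ 0.5367 -0.0739  0.1014] grip 0.131 F [0.  3.4 1.6] M [ 0.38  0.13 -0.03] gf 80.1
   j6 0.5958477718315582
t 26.77 tcp [ 0.5368 -0.0738  0.1014] grip 0.127 F [0.2 3.6 2.3] M [ 0.64 -0.04  0.01] gf 80.1
   j6 0.8952966130361637
t 27.07 tcp [ 0.5368 -0.0737  0.1014] grip 0.128 F [0.9 5.9 2.2] M [ 0.78 -0.13 -0.03] gf 80.0
   j6 1.0939190787137965
t 27.38 tcp [ 0.5369 -0.0737  0.1014] grip 0.131 F [1.4 5.7 1.6] M [ 0.8  -0.11  0.06] gf 80.0
   j6 1.2939080421893974
t 27.65 tcp [ 0.537  -0.0737  0.1014] grip 0.132 F [0.5 4.8 0.6] M [ 0.81 -0.12 -0.07] gf 80.0
   j6 1.4440023471431007
t 27.9 tcp [ 0.5371 -0.0736  0.1014] grip 0.136 F [1.4 5.2 1.2] M [ 0.83 -0.15 -0.06] gf 80.0
   j6 1.543923995540501
t 28.15 tcp [ 0.5371 -0.0737  0.1014] grip 0.134 F [1.7 4.7 0.3] M [ 0.81 -0.19 -0.04] gf 80.0
   j6 1.593825379369886
t 28.4 tcp [ 0.5371 -0.0737  0.1014] grip 0.133 F [0.1 5.3 0.7] M [ 0.88 -0.18  0.14] gf 80.0
   j6 1.633085561085715
```

Run:
```python
from h import *
s=read_state(); q=np.array(s["joint_pos"],float)
for i in range(4):
    q[5]+=.03; goto_joints(q.tolist()); s=st(); print(q[5]-s["joint_pos"][5], q[5]+1.8276)
    if abs(s["ft_torque"][2])>.6: break
let_go(); st(); p=s["ee_pos"]; move_linear([p[0],p[1],.20],velocity=.1)
goto([.42,-.05,.33],s["orientation"])
C=cam("wrist"); im,d=snapshot("wrist"); save("w5",im); st()
P=pts(d,C)[0]
def sel(x0,x1,y0,y1,z0,z1): return P[(P[:,0]>x0)&(P[:,0]<x1)&(P[:,1]>y0)&(P[:,1]<y1)&(P[:,2]>z0)&(P[:,2]<z1)]
b=sel(.48,.6,-.3,-.11,.054,.075)
for n in ("scene","top"):
    C=cam(n); im,d=snapshot(n); save(n+"5",im); P=pts(d,C)[0]
    b=sel(.48,.6,-.3,-.11,.055,.075)
    if len(b)>20: m=b.mean(0);vt=np.linalg.svd(b[:,:2]-m[:2],full_matrices=False)[2][0]; vt*=-np.sign(vt[1]); print(n,len(b),m,"bar deg",np.degrees(np.arctan2(vt[1],vt[0])))
a=cv2.resize(cv2.imread("pics/scene5.png")[150:330,120:420],(700,420)); cv2.imwrite("pics/m5.png",a)
cv2.imwrite("pics/m6.png",cv2.resize(cv2.imread("pics/top5.png")[100:300,120:430],(775,500)))
```

```text
t 28.65 tcp [ 0.5371 -0.0736  0.1014] grip 0.131 F [-0.   3.7  1.8] M [ 0.72 -0.06  1.17] gf 81.7
0.005967093814724184 1.6630651235320668
t 29.36 tcp [ 0.5371 -0.0737  0.1014] grip 0.999 F [-0.4 -0.5 -0. ] M [-0.01 -0.01  0.02] gf 0.0
t 31.28 tcp [ 0.42   -0.05    0.3286] grip 1.0 F [-0.   1.  -0.7] M [ 0.01 -0.01  0.04] gf 0.0
scene 579 [ 0.53797442 -0.20711508  0.0596137 ] bar deg -91.07565000796401
top 155 [ 0.53049671 -0.27372837  0.05931173] bar deg -93.3532746563862
```

View pics/m5.png

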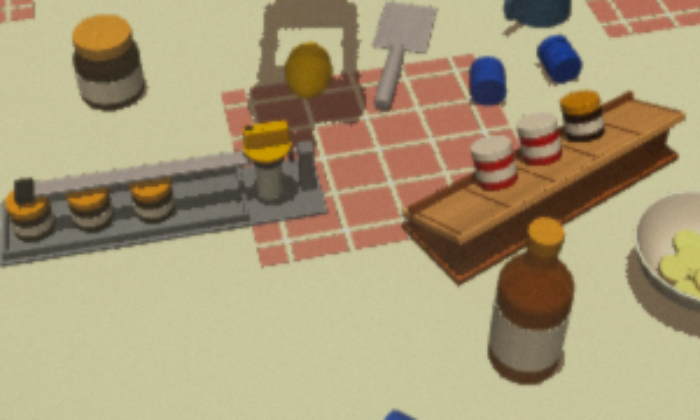

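View pics/m6.png

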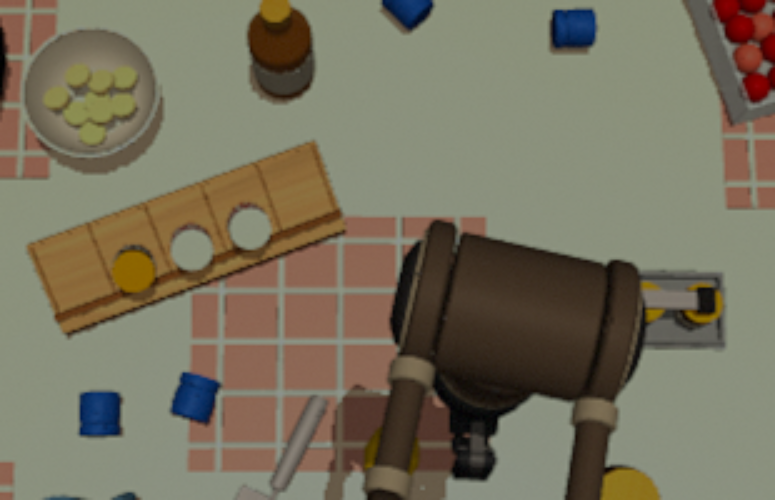

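In the scene crop, the bar lies over three upright gold pots at (30,213), (90,207) and (152,198), at about -91°, which is home. The moment rose to 1.17 N m at the stop. The rack holds one gold and two white pots.

```bash
python3 -c "
from station import *
print(finish_job())"
```

```text
the job is handed in; nothing more can be done
None
```

The job is handed in at about 31 s of the 67 s limit: three chocolate pots stand upright in the tray, the spare and both strawberry pots are still in the rack, the keeper is at its stop over the pots, and the gripper is clear; `finish_job()` returned no verdict.

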